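# Slide the pepper mill and oil bottle home

## Robot

A 6-joint arm with a two-finger parallel gripper is mounted at the origin on the work surface. World frame = base frame: x ahead of the robot, y to its left, z up, the work surface at z = 0. Lengths are in m, angles in rad, forces in N, time in s.
With the tool pointing down it reaches from about 0.15 to 0.775 m from the base axis. Payload 6.1 kg.
Tool frame: the origin (TCP) lies between the finger pads; the fingertips stand 14 mm ahead of it and the grasp point (between the pads) lies 5 mm behind it; z points along the fingers, y is the line along which they close (so a half turn about z gives the same grasp; the last joint's range is limited). The gripper opens to 85 mm and grips with 20 to 120 N. Pads are 22 mm wide; open, the fingers measure 114 mm over their backs; the gripper's body (76 mm by 85 mm) begins 54 mm behind the grasp point. The pads swing forward as they close: fully open they stand 13 mm farther back than shut.
Start: joints at [1.232, 0.126, -0.04, 1.405, 0, 1.571], TCP at [0.174, 0.495, 0.211] pointing down, gripper open.
Joint ranges: [-2.72, 2.72], [-0.95, 1.95], [-1.27, 1.35], [-1.78, 2.02], [-1.46, 1.47], [-3.14, 3.14]. Speed limits (rad/s): [2.39, 2.39, 3.01, 3.14, 3.14, 3.14].

## Interface

Orientations are given as a unit quaternion [x, y, z, w].
In Python, from rig import r gives the robot as it stands. Calls block until the motion is done:
- r.goto(position, orientation): joint-space move of the TCP to a pose.
- r.servo_line(position, rot=None, speed=0.15): straight line of the TCP; rot=None keeps the orientation; speed is the mean speed in m/s.
- r.move_joints(angles): joint-space move.
- r.command_gripper(opening, effort=None): opening from 0.0 (shut) to 1.0 (fully open); effort is the grip in N (None keeps the last); returns when the fingers have stopped.
- r.pause(seconds).
- r.solve_ik(position, orientation): joint angles nearest the present ones, or None.
- r.camera(name): name is "scene" or "top"; returns a dict with "pixels" (400x640x3 uint8, blue, green, red), "fx", "fy", "cx", "cy" (pixels), "k1" (the pictures are not rectified: a ray, as slopes to the right and down, at radius r is drawn at 1 + k1 r^2 times it, then the intrinsics apply), "R" (3x3) and "t" (3): a world point X has camera coordinates R X + t. Camera axes: x right, y down, z forward; pixel columns grow to the right and rows downward; lengths in m; the calibration is good to about 2 mm. A picture is of the moment at which its call begins. There is no depth.
A pose or a line that the arm cannot do raises r.PlanningError and nothing moves.
- r.finish_job(): hands the job in; it is judged then, once.
Readings, each from a call of its own:
- r.read_clock(): time.
- r.read_q(): joint angles.
- r.read_dq(): joint speeds.
- r.read_joint_efforts(): joint torques, N m.
- r.read_tool_pos(): TCP position.
- r.read_tool_rot(): TCP orientation.
- r.read_force(): force on the tool from outside, world axes, zero at the start.
- r.read_ft_torque(): the same for the moment, N m.
- r.read_opening(): opening from 0.0 (shut) to 1.0 (fully open).
- r.read_gripper_force(): force on a finger pad.
Only numpy, scipy, OpenCV 4.12 (cv2) and the standard library are available. Lean on these libraries where they do the work, as an engineer would, in place of code of your own. Each camera call takes 0.05 s, during which the arm holds its last target. There are 200 camera calls.

## Task

Tidy the condiment station: push the red pepper mill into the red bay and the green oil bottle into the green bay, sliding each across the counter until it stands right up against the coloured back plate. Both are tall and narrow, so push them low on the body; keep them upright and never lift them off the counter. Leave everything else on the counter where it is.

Things in the scene. Friction and masses are not known exactly. Their poses are not given: they have to be found in the camera images.
- pepper_mill: red pepper mill, 213 mm tall, loose, about 0.3 kg, standing upright in front of the red bay. Round foot 60 mm across with a straight side up to 36 mm above the counter, waist 36 mm across from 75 to 105 mm, head 50 mm across at 175 mm. Pushed high it tips over; pushed below about 30 mm it slides. Origin: centre of its underside, z up along the mill
- oil_bottle: green glass oil bottle, paper label, steel cap, 223 mm tall, loose, about 0.45 kg, standing upright in front of the green bay. Round foot 66 mm across with a straight side up to 36 mm above the counter, tapering to 44 mm across at 82 mm and a 24 mm neck from 160 mm. Pushed high it tips over; pushed below about 30 mm it slides. Origin: centre of its underside, z up along the bottle
- red_bay: fixed stop, painted red: back plate 110 mm wide, 36 mm tall; two side rails 14 mm tall, 90 mm apart inside, run 40 mm from the plate towards the robot; that side is open, the counter is the floor. Origin: middle of the plate's inner face at counter level; x points out through the plate, away from the opening, y across, z up. Left or right of centre, turned up to 0.15 rad
- green_bay: fixed stop, painted green: back plate 110 mm wide, 36 mm tall; two side rails 14 mm tall, 90 mm apart inside, run 40 mm from the plate towards the robot; that side is open, the counter is the floor. Origin: middle of the plate's inner face at counter level; x points out through the plate, away from the opening, y across, z up. Left or right of centre, turned up to 0.15 rad
- red_bay_stop (a point): middle of the inner face of the red back plate at counter level (same place and axes as the red bay's origin). The home mill's centre is 30 mm from it, on the robot's side
- green_bay_stop (a point): middle of the inner face of the green back plate at counter level (same place and axes as the green bay's origin). The home bottle's centre is 33 mm from it, on the robot's side
- ramekin: bystander: white round ramekin, 72 mm across, 45 mm tall, between the two bays. Origin: centre of its underside
- spice_jar: bystander: amber spice jar with black lid, 48 mm across, 85 mm tall, left of the bays (+y). Origin: centre of its underside
- salt_tub: bystander: white tub with blue lid, 68 mm across, 75 mm tall, right of the bays (-y). Origin: centre of its underside
- spatula: bystander: spatula lying flat on the counter at the right, near the robot. Origin: on its handle-to-blade line
- mug: bystander: blue mug, 78 mm across, 90 mm tall, left of the work. Origin: centre of its underside
There are look-alikes about, which are no part of the job. Leave any blue look-alike of the pepper_mill alone.

How it is judged:
At the end, for the whole second after the job is handed in: The mill stands upright on the counter in the red bay and the bottle in the green bay, each within 8 mm of touching its back plate and within 18 mm of the bay's centre line, at rest; the other things are within 30 mm of where they were (x of pepper_mill in the frame of red_bay_stop between -0.038 and -0.024 m and y of pepper_mill in the frame of red_bay_stop between -0.018 and 0.018 m and angle between each of pepper_mill, oil_bottle's own z axis and vertical below 0.06 rad and height (world z) of each of pepper_mill, oil_bottle below 0.006 m and linear speed of each of pepper_mill, oil_bottle below 0.02 m/s and x of oil_bottle in the frame of green_bay_stop between -0.041 and -0.027 m and y of oil_bottle in the frame of green_bay_stop between -0.018 and 0.018 m and distance of each of ramekin, spice_jar, salt_tub, spatula, mug from where it was at the start of the episode below 0.03 m).
It fails at once if the pepper mill is tipped by more than about 11 degrees (angle between pepper_mill's own z axis and vertical above 0.2 rad).
It fails at once if the pepper mill is lifted off the counter (origin more than 10 mm up) (height (world z) of pepper_mill above 0.01 m).
It fails at once if the oil bottle is tipped by more than about 11 degrees (angle between oil_bottle's own z axis and vertical above 0.2 rad).
It fails at once if the oil bottle is lifted off the counter (origin more than 10 mm up) (height (world z) of oil_bottle above 0.01 m).
It fails at once if another thing on the counter is shoved more than 30 mm (distance of any of ramekin, spice_jar, salt_tub, spatula, mug from where it was at the start of the episode above 0.03 m).
It also fails if it takes over 58 s, if anything falls off the work surface, if the arm or the gripper's body presses on something with over 40 N, if the wrist force passes 120 N, or if a joint passes its speed limit or range.

## Working session

There is one attempt and no reset: what is moved stays moved. The work goes in short steps, each a Python script; the robot and the scene stay as the last script left them, time stands still between calls to the robot, and variables do not carry over. Pictures are saved under pics/ and viewed, at most 11 in all, crops included, and the job is handed in when it is done.

```bash
ls; mkdir -p pics
python3 - <<'E'
from rig import r
import cv2
for n in("scene","top"):
    c=r.camera(n); cv2.imwrite(f"pics/{n}0.png",c["pixels"]); print(n,{k:v for k,v in c.items() if k!="pixels"})
print(r.read_tool_rot(),r.read_clock())
E
```

```text
pics
scene {'fx': 507.7859510434966, 'fy': 507.7859510434966, 'cx': 309.8533427137774, 'cy': 196.00782548272997, 'k1': 0.03208628851719238, 'R': array([[ 0.34775129,  0.93751262, -0.01179546],
       [ 0.8079795 , -0.30603844, -0.50349737],
       [-0.475645  ,  0.16556137, -0.86391624]]), 't': array([-0.20289685, -0.37729102,  1.59376018])}
top {'fx': 465.92288430100143, 'fy': 465.92288430100143, 'cx': 320.998158785257, 'cy': 194.6389448407026, 'k1': -0.028389304724114325, 'R': array([[-0.01472793, -0.99987456, -0.00582606],
       [-0.98822735,  0.01544327, -0.15221109],
       [ 0.15228198,  0.00351572, -0.98833084]]), 't': array([0.03104896, 0.51312153, 1.33736775])}
[ 1.68587342e-01  9.85686477e-01 -6.81459248e-04 -1.10704473e-04] 0.1
```

View pics/scene0.png

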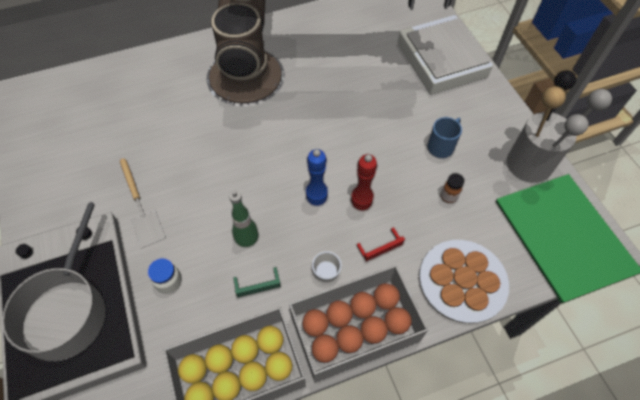

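View pics/top0.png

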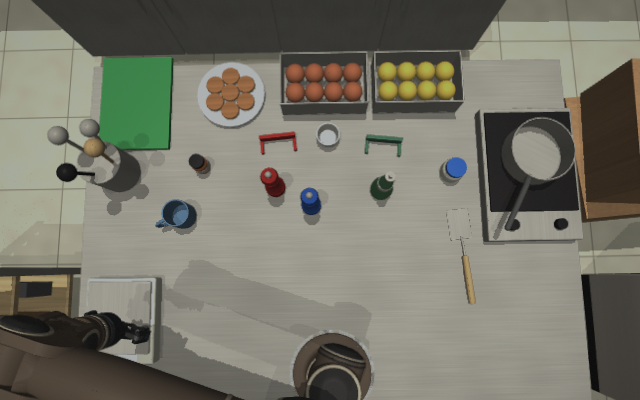

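The top view shows the red mill at (272,182) and the red bay at (278,140). The green bottle is at (382,187) and the green bay at (384,142).

Things that could be mistaken for the targets:
- **Mill:** the red mill at (272,182) against the blue mill at (311,201), which is the look-alike. The red-brown eggs at (323,83) are no match.
- **Bottle:** the green bottle at (382,187) against the green board at (136,103).

I choose the red mill and the green bottle, and will check both in a crop.

```bash
cat > h.py <<'E'
from rig import r
import cv2, numpy as np
def ray0(c,px,z):
    px=np.atleast_2d(np.asarray(px,float)); d=np.c_[(px[:,0]-c["cx"])/c["fx"],(px[:,1]-c["cy"])/c["fy"]]
    u=d.copy()
    for _ in range(8): u=d/(1+c["k1"]*(u**2).sum(1,keepdims=True))
    D=np.c_[u,np.ones(len(u))]@c["R"]; C=-c["R"].T@c["t"]
    return (C+D*((z-C[2])/D[:,2])[:,None])[:,:2], C[:2]
def masks(c):
    b,g,rr=[c["pixels"][...,i].astype(int) for i in range(3)]
    return {"red":(rr>70)&(rr>2.5*g)&(rr>2.5*b),"green":(g>30)&(g>1.25*rr)&(g>1.08*b),"blue":(b>70)&(b>2*rr)&(b>1.7*g)}
def comps(m,amin=60):
    n,l,s,ce=cv2.connectedComponentsWithStats(m.astype(np.uint8))
    return [(ce[i],s[i],l==i) for i in range(1,n) if s[i][4]>=amin]
def foot(c,m,R):
    ys,xs=np.nonzero(m); p,C=ray0(c,np.c_[xs,ys],0.)
    u=p.mean(0)-C; u/=np.linalg.norm(u); n=np.array([-u[1],u[0]])
    s=(p-C)@u; lo=s.min()   # near rim of foot, on the counter
    near=s<lo+2*R; w=((p-C)@n)[near]
    return C+u*(lo+R)+n*(w.min()+w.max())/2
E
python3 - <<'E'
from h import *
for n in("scene","top"):
    c=r.camera(n)
    for k,m in masks(c).items():
        for ce,s,mm in comps(m):
            R=.033 if k=="green" else .03
            print(n,k,ce.round(),s,foot(c,mm,R).round(4))
    vis=c["pixels"].copy()
    if n=="top":
        a=vis[120:220,240:420]; M=masks(c); b=a.copy()
        for k,col in(("red",(0,255,255)),("green",(255,0,255)),("blue",(255,255,0))): b[M[k][120:220,240:420]]=col
        cv2.imwrite("pics/crop1.png",cv2.resize(np.vstack([a,b]),None,fx=3,fy=3,interpolation=cv2.INTER_NEAREST)[:600])
E
```

```text
scene red [366. 169.] [359 158  17  23 288] [0.4612 0.2112]
scene red [362. 197.] [353 183  19  26 348] [0.5375 0.1654]
scene red [383. 247.] [358 229  46  30 257] [0.6878 0.1396]
scene green [567. 238.] [ 497  174  143  129 9896] [0.8928 0.4999]
scene green [239. 212.] [233 203  15  18 202] [ 0.4536 -0.1539]
scene green [245. 235.] [233 222  25  24 394] [ 0.5291 -0.1583]
scene green [257. 286.] [234 268  46  28 374] [ 0.6579 -0.1697]
scene blue [580.  22.] [ 549    0   62   57 1651] [0.2539 0.9804]
scene blue [316. 179.] [307 152  20  52 731] [0.4799 0.0575]
scene blue [161. 270.] [149 259  25  24 444] [ 0.551  -0.3834]
top red [276. 135.] [260 132  35   8 120] [0.7207 0.163 ]
top red [269. 176.] [261 168  16  16 149] [0.5867 0.187 ]
top green [136. 102.] [  99   57   74   93 6415] [0.7001 0.5136]
top green [384. 141.] [365 135  38  21 274] [ 0.6617 -0.1653]
top green [384. 183.] [379 176  14  13 105] [ 0.5647 -0.181 ]
top green [379. 192.] [371 179  21  21 186] [ 0.5362 -0.1592]
top blue [456. 167.] [446 158  21  19 297] [ 0.5982 -0.3916]
top blue [309. 197.] [301 188  17  18 170] [0.5208 0.0608]
```

View pics/crop1.png

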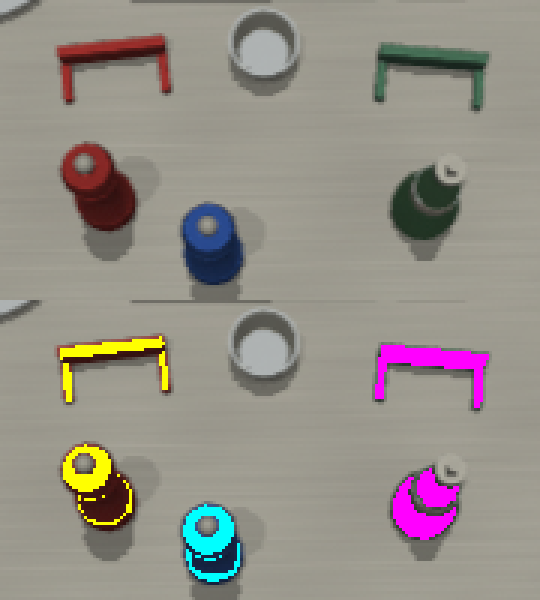

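The crop confirms the choice: red mill with foot near (275,188), blue look-alike at (311,203), green bottle with foot near (381,194). The red mask drops the dark shading, so I'll lower its threshold, then measure the bays.

```bash
sed -i 's/"red":(rr>70)/"red":(rr>35)/; s/"blue":(b>70)/"blue":(b>40)/' h.py
cat >> h.py <<'E'
def bay(c,m):
    """top view: inner plate edge on the counter (z=0) and centre from plate ends (z=.036 outer top edge)"""
    ys,xs=np.nonzero(m); x0,x1=xs.min(),xs.max(); w=x1-x0
    cols=np.arange(int(x0+.25*w),int(x1-.25*w)+1)
    bot=np.array([ys[xs==k].max()+.5 for k in cols]); a=np.polyfit(cols,bot,1)
    e=ray0(c,np.c_[[x0,x1],np.polyval(a,[x0,x1])],0.)[0]
    t=(e[0]-e[1]); t/=np.linalg.norm(t)            # bay +y
    X=np.array([t[1],-t[0]])                        # bay +x
    top=np.array([ys[xs==k].min()-.5 for k in cols]); ta=np.polyfit(cols,top,1)
    f=ray0(c,np.c_[[x0-.5,x1+.5],np.polyval(ta,[x0-.5,x1+.5])],.036)[0]
    o=e[0]+t*((f.mean(0)-e[0])@t)
    return o,X,np.linalg.norm(f[0]-f[1]),(f.mean(0)-o)@X
E
python3 - <<'E'
from h import *
for n in("scene","top"):
    c=r.camera(n)
    for k,m in masks(c).items():
        for ce,s,mm in comps(m,100):
            if s[4]>1000: continue
            R=.033 if k=="green" else .03
            print(n,k,ce.round(),s,foot(c,mm,R).round(4))
            if n=="top" and ce[1]<150 and k!="blue":print("BAY",bay(c,mm))
from scipy.spatial.transform import Rotation as Ro
a=.785
for p in([.47,.16,.024],[.62,.15,.024],[.46,-.16,.024],[.60,-.16,.024]):
  for s in(1,-1):
    z=np.array([np.sin(a),0,-np.cos(a)]);y=np.array([0,s,0.]);q=Ro.from_matrix(np.c_[np.cross(y,z),y,z]).as_quat()
    print(p,s,r.solve_ik(p,q))
E
```

```text
scene red [364. 184.] [353 157  23  52 690] [0.5381 0.1653]
scene red [383. 247.] [358 229  46  30 256] [0.6878 0.1396]
scene green [239. 212.] [233 203  15  18 203] [ 0.4536 -0.1539]
scene green [246. 235.] [233 222  25  24 390] [ 0.5292 -0.1579]
scene green [257. 286.] [234 268  46  28 370] [ 0.6579 -0.1691]
scene blue [316. 179.] [307 152  20  52 737] [0.4799 0.0576]
scene blue [161. 270.] [149 259  24  24 438] [ 0.551  -0.3835]
top red [277. 138.] [260 132  36  22 244] [0.6773 0.1524]
BAY (array([0.69624549, 0.15153668]), array([0.99567564, 0.09289786]), np.float64(0.1095949731640013), np.float64(0.006828699633609772))
top red [273. 183.] [261 168  24  29 404] [0.5472 0.1638]
top green [384. 141.] [365 135  38  21 274] [ 0.6617 -0.1653]
BAY (array([ 0.68311266, -0.16722625]), array([ 0.9925796 , -0.12159661]), np.float64(0.11507864338329049), np.float64(0.007900426003782544))
top green [384. 183.] [379 176  14  13 103] [ 0.5653 -0.1803]
top green [379. 192.] [371 179  22  21 190] [ 0.5362 -0.1592]
top blue [456. 167.] [446 158  21  19 297] [ 0.5982 -0.3916]
top blue [310. 202.] [301 188  19  27 344] [0.4907 0.0552]
[0.47, 0.16, 0.024] 1 [ 0.57546801 -0.2974524  -1.15826586  0.01233828 -0.39485428  0.43022223]
[0.47, 0.16, 0.024] -1 [ 0.57546801 -0.2974524  -1.15826586  0.01233828 -0.39485428 -2.71137042]
[0.62, 0.15, 0.024] 1 [ 0.36155009 -0.01145191 -0.95576653 -0.12512661 -0.25270237  0.26139476]
[0.62, 0.15, 0.024] -1 [ 0.36155009 -0.01145191 -0.95576653 -0.12512661 -0.25270237 -2.88019789]
[0.46, -0.16, 0.024] 1 [-0.59452093 -0.31903891 -1.16844541  0.02995125  0.40704906 -0.44612247]
[0.46, -0.16, 0.024] -1 [-0.59452093 -0.31903891 -1.16844541  0.02995125  0.40704906  2.69547018]
[0.6, -0.16, 0.024] 1 [-0.40170562 -0.03994362 -0.98063128 -0.11346426  0.28000525 -0.29191746]
[0.6, -0.16, 0.024] -1 [-0.40170562 -0.03994362 -0.98063128 -0.11346426  0.28000525  2.84967519]
```

Mill at about (0.542, 0.165) and bottle at about (0.532, -0.158). I'll cradle each foot between the two part-open fingers. The tool is tilted 45° so the gripper body stays well behind the waist. I'll push along the line to the home spot and watch the force.

```bash
cat >> h.py <<'E'
from scipy.spatial.transform import Rotation as Ro
def approach(obj,home,a=.785,z=.021,stand=.08):
    obj,home=map(np.array,(obj,home)); d=(home-obj)/np.linalg.norm(home-obj)
    Z=np.r_[d*np.sin(a),-np.cos(a)]; Y=np.array([-d[1],d[0],0]); q=Ro.from_matrix(np.c_[np.cross(Y,Z),Y,Z]).as_quat()
    s=obj-stand*d
    r.goto(list(s-.03*d)+[.26],q); r.servo_line(list(s)+[z],speed=.15)
    return d,s,z
def push(d,s,z,home,lead=.050,stop=7.):
    """slide to lead behind home, then creep till the plate is felt"""
    home=np.array(home); F0=r.read_force()
    g=home-lead*d; r.servo_line(list(g)+[z],speed=.04)
    print("slid",(r.read_force()-F0).round(1))
    for i in range(12):
        g=g+.002*d; r.servo_line(list(g)+[z],speed=.03); f=-(r.read_force()-F0)[:2]@d
        print(i,round(np.linalg.norm(home-g),4),f.round(1))
        if f>stop: break
E
python3 - <<'E'
from h import *
r.command_gripper(.45)
d,s,z=approach((.542,.1645),(.6664,.1487))
print(r.read_tool_pos(),r.read_force(),r.read_clock())
c=r.camera("scene"); cv2.imwrite("pics/s1.png",cv2.resize(c["pixels"][120:290,220:440],None,fx=3,fy=3))
E
```

```text
[0.46297296 0.17492197 0.02168023] [ 1.19178872 -0.30557175  0.1864024 ] 4.0333
```

View pics/s1.png

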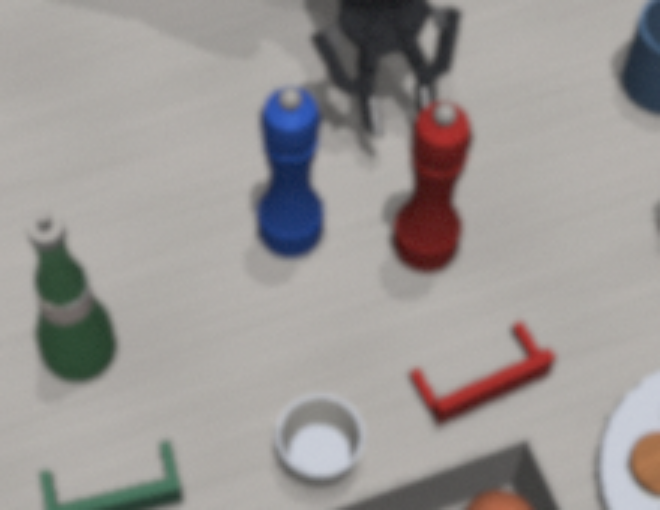

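The gripper is down behind the red mill (left fingertip near crop (368,145)), clear of the blue mill at (290,170). I'll push part-way and check the cradle.

Run:
```python
from h import *
home=np.array((.6664,.1487)); o=np.array((.542,.1645)); d=(home-o)/np.linalg.norm(home-o)
g=home-.105*d; r.servo_line(list(g)+[.021],speed=.06)
print(r.read_tool_pos(),r.read_force().round(2),r.read_clock())
for n in("scene","top"):
    c=r.camera(n)
    for ce,s,mm in comps(masks(c)["red"],100):
        if s[4]<1000: print(n,ce.round(),s,foot(c,mm,.03).round(4))
    if n=="top": cv2.imwrite("pics/t2.png",cv2.resize(c["pixels"][120:240,220:350],None,fx=4,fy=4))
```

```text
[0.56207368 0.16202277 0.02097872] [-1.73  0.74  1.5 ] 5.9083
scene [368. 192.] [356 163  25  54 726] [0.5629 0.1649]
scene [383. 247.] [358 229  45  30 258] [0.6886 0.1406]
top [277. 138.] [260 132  36  22 243] [0.6773 0.1524]
top [273. 174.] [261 159  24  30 397] [0.573  0.1633]
```

View pics/t2.png

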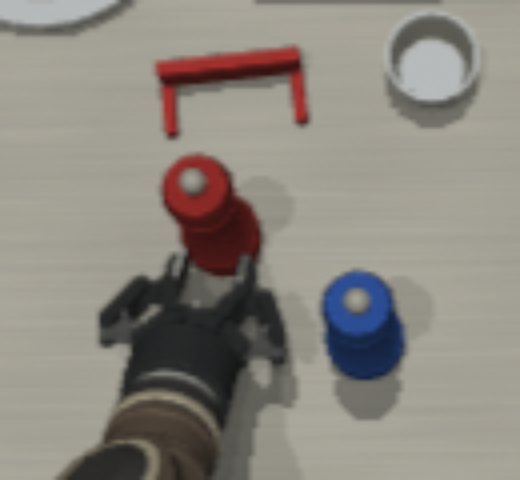

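The crop shows the foot cradled centrally between the fingertips (crop (185,265) and (245,265)) and the mill upright. But the TCP-to-mill offset looks smaller than expected, so I'll check it numerically.

Run:
```python
from h import *
T=r.read_tool_pos(); M=Ro.from_quat(r.read_tool_rot()).as_matrix(); print(T,M.round(2),r.read_opening())
for n in("scene","top"):
    c=r.camera(n); img=c["pixels"].copy()
    def proj(X):
        v=c["R"]@X+c["t"]; u=v[:2]/v[2]; u=u*(1+c["k1"]*u@u); return u*c["fx"]+[c["cx"],c["cy"]]
    s=4; x0,y0=(230,130) if n=="top" else (310,130)
    im=cv2.resize(img[y0:y0+100,x0:x0+100],None,fx=s,fy=s,interpolation=cv2.INTER_NEAREST)
    def pt(X,col):
        p=((proj(X)-[x0,y0]+.5)*s).astype(int); cv2.circle(im,tuple(map(int,p)),3,col,-1)
    pt(T,(0,255,255)); pt(T+M[:,2]*.014,(255,255,0)); pt(T-M[:,2]*.059,(255,0,255))
    for t in np.arange(0,6.28,.3): pt(np.array([.568+.03*np.cos(t),.1635+.03*np.sin(t),0]),(0,255,0)); pt(np.array([.568+.025*np.cos(t),.1635+.025*np.sin(t),.175]),(255,255,255))
    globals()[n]=im
cv2.imwrite("pics/ov.png",np.hstack([scene,top]))
```

```text
[0.56210402 0.16203273 0.02101541] [[-0.7   0.13  0.7 ]
 [ 0.09  0.99 -0.09]
 [-0.71  0.   -0.71]] 0.4521822020693409
```

View pics/ov.png

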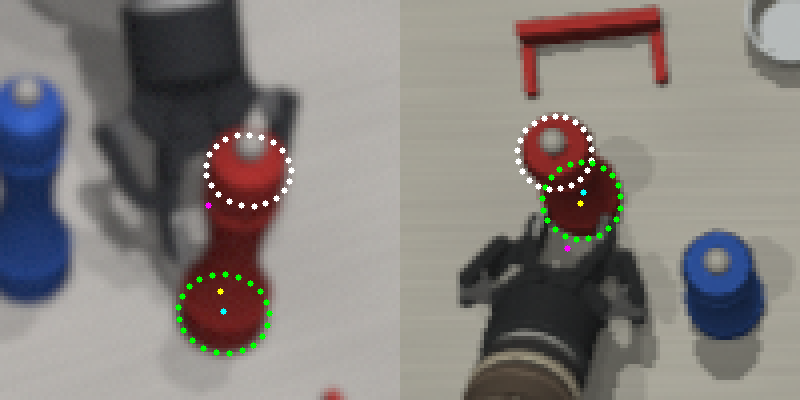

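Both cameras agree the mill is near (0.57, 0.164), but the fingers look farther back than the TCP suggests. I'll back off and measure where the fingertips really are, because their height matters for tipping.

Run:
```python
from h import *
T=r.read_tool_pos(); M=Ro.from_quat(r.read_tool_rot()).as_matrix(); d=np.r_[M[:2,2],0]; d/=np.linalg.norm(d)
r.servo_line(list(T-.06*d),speed=.15); T=r.read_tool_pos(); print(T)
for n in("scene","top"):
    c=r.camera(n); img=c["pixels"].copy()
    def proj(X):
        v=c["R"]@X+c["t"]; u=v[:2]/v[2]; u=u*(1+c["k1"]*u@u); return u*c["fx"]+[c["cx"],c["cy"]]
    s=6; x0,y0=(245,155) if n=="top" else (315,130)
    im=cv2.resize(img[y0:y0+90,x0:x0+66],None,fx=s,fy=s,interpolation=cv2.INTER_CUBIC)
    def pt(X,col):
        p=((proj(X)-[x0,y0]+.5)*s).astype(int); cv2.circle(im,tuple(map(int,p)),2,col,-1); print(n,p)
    pt(T,(0,255,255)); pt(T-M[:,2]*.059,(255,0,255))
    for k in(-1,1): pt(T+M[:,2]*.009+k*M[:,1]*.019,(255,255,0))
    globals()[n]=im
cv2.imwrite("pics/ov2.png",np.hstack([scene,top]))
```

```text
[0.50328486 0.1702331  0.02193569]
scene [265 323]
scene [246 195]
scene [227 351]
scene [309 334]
top [164 271]
top [144 343]
top [205 264]
top [130 256]
```

View pics/ov2.png

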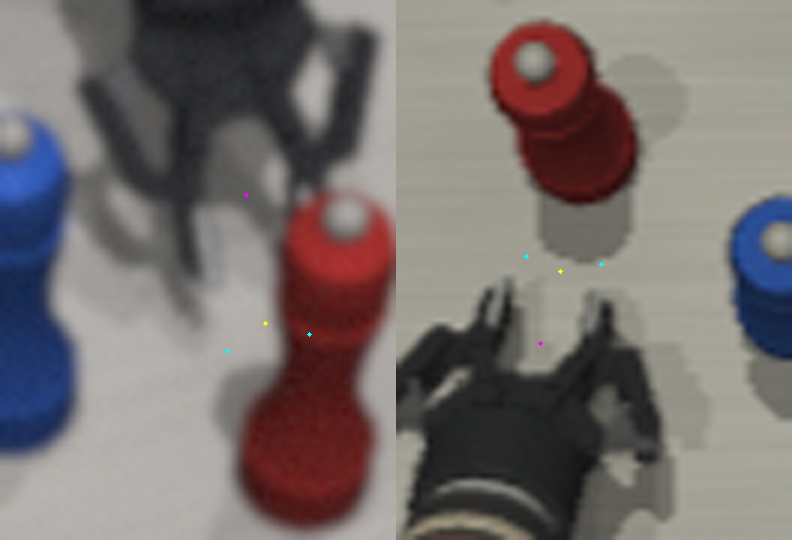

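The tips sit well behind the prediction: scene crop (205,280), top crop (603,292). I'll triangulate that fingertip.

Run:
```python
from h import *
T=r.read_tool_pos(); M=Ro.from_quat(r.read_tool_rot()).as_matrix()
def tri(ps,pt):
    A=[];b=[]
    for n,p in(("scene",ps),("top",pt)):
        c=r.camera(n); p0=np.r_[ray0(c,p,0)[0][0],0]; C=-c["R"].T@c["t"]; u=(p0-C)/np.linalg.norm(p0-C)
        P=np.eye(3)-np.outer(u,u); A.append(P); b.append(P@C)
    x,res,*_=np.linalg.lstsq(np.vstack(A),np.hstack(b),rcond=None); return x,res
for ps,pt in(((315+205/6,130+280/6),(245+207/6,155+292/6)),):
    x,res=tri(ps,pt); print(x,res**.5,"tool coords",M.T@(x-T))
```

```text
[0.48785129 0.14621883 0.04620985] [0.00127081] tool coords [-0.0083263  -0.02550419 -0.02625572]
```

The real fingertips sit about 30 mm higher and farther back than stated, at z ≈ 0.046, which is too high a push. I'll lower the TCP by about 24 mm, watching the force, then push on to the plate.

Run:
```python
from h import *
T=r.read_tool_pos(); F0=r.read_force(); z=T[2]
while z>-.002:
    z=max(z-.004,-.003); r.servo_line([T[0],T[1],z],speed=.04); f=(r.read_force()-F0)[2]
    if f>3: print("touch",z,f); z+=.004; r.servo_line([T[0],T[1],z]); break
print("z",z,f,r.read_tool_pos())
o=T[:2]; home=np.array((.6664,.1487)); d=(home-o)/np.linalg.norm(home-o)
g=home-.05*d; r.servo_line(list(g)+[z],speed=.05); print(r.read_force()-F0,r.read_clock())
for n in("scene","top"):
    c=r.camera(n)
    for ce,s,mm in comps(masks(c)["red"],100):
        if s[4]<1000: print(n,ce.round(),s,foot(c,mm,.03).round(4))
    x0,y0=(245,120) if n=="top" else (325,140)
    globals()[n]=cv2.resize(c["pixels"][y0:y0+120,x0:x0+80],None,fx=4.5,fy=4.5)
cv2.imwrite("pics/p7.png",np.hstack([scene,top]))
```

```text
z -0.002632981613133689 -0.06268164420273536 [ 0.50323954  0.16943101 -0.00304039]
[-1.91341991  2.00134942 -1.04705051] 10.7917
scene [375. 212.] [362 184  26  53 739] [0.6226 0.1573]
scene [383. 247.] [358 229  46  30 259] [0.6878 0.1396]
top [276. 149.] [260 132  36  38 667] [0.6393 0.1362]
```

View pics/p7.png

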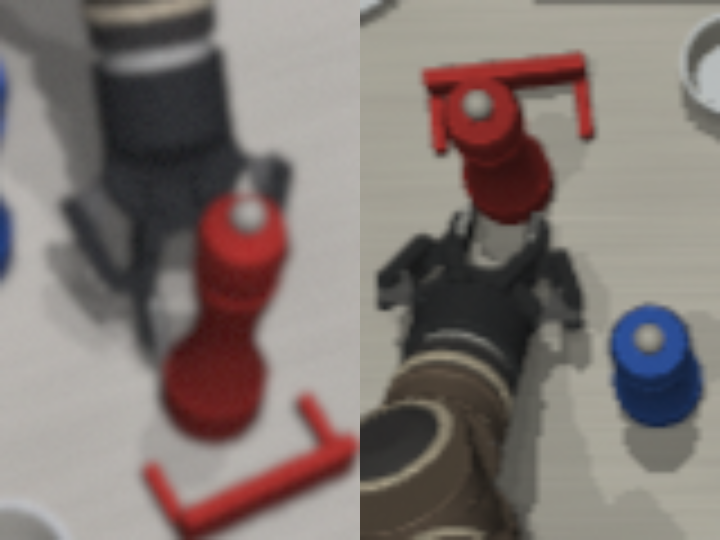

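The scene crop shows the mill upright with its foot at the bay mouth, cradled at foot height. I'll creep in until the plate is felt.

Run:
```python
from h import *
T=r.read_tool_pos(); home=np.array((.6664,.1487)); d=(home-T[:2])/np.linalg.norm(home-T[:2])
push(d,None,-.003,home,lead=.020,stop=6)
print(r.read_tool_pos(),r.read_clock())
for n in("scene","top"):
    c=r.camera(n)
    for ce,s,mm in comps(masks(c)["red"],100):
        if s[4]<2000: print(n,ce.round(),s,foot(c,mm,.03).round(4))
```

```text
slid [ 2.7 -0.6  0.7]
0 0.018 -0.8
1 0.016 -0.8
2 0.014 2.6
3 0.012 11.4
[ 0.65313152  0.15040818 -0.00386151] 12.7917
scene [380. 231.] [ 358  198   46   61 1011] [0.6889 0.142 ]
top [277. 142.] [260 125  36  33 612] [0.6681 0.149 ]
```

Run:
```python
from h import *
T=r.read_tool_pos(); M=Ro.from_quat(r.read_tool_rot()).as_matrix(); d=M[:2,2]/np.linalg.norm(M[:2,2])
r.servo_line(list(T[:2]-.12*d)+[.005],speed=.15); r.servo_line(list(T[:2]-.14*d)+[.26],speed=.25)
# bottle: same cradle, TCP 25 mm lower than nominal; check clear before the push
home=(.6504,-.1632); d,s,z=approach((.5325,-.1585),home,z=-.003,stand=.07)
print(r.read_tool_pos(),r.read_clock())
for n in("scene","top"):
    c=r.camera(n); m=masks(c)["red"]
    if n=="scene":
        # split mill from bay: mill columns only, cut at nothing; near rim is the robot side -> use top
        pass
    x0,y0=(250,115) if n=="top" else (335,170)
    globals()[n]=cv2.resize(c["pixels"][y0:y0+95,x0:x0+66],None,fx=6,fy=6,interpolation=cv2.INTER_CUBIC)
    np.save(f"{n}.npy",c,allow_pickle=True)
cv2.imwrite("pics/p8.png",np.hstack([scene,top]))
```

```text
[ 0.46290851 -0.15589165 -0.00233733] 18.3417
```

View pics/p8.png

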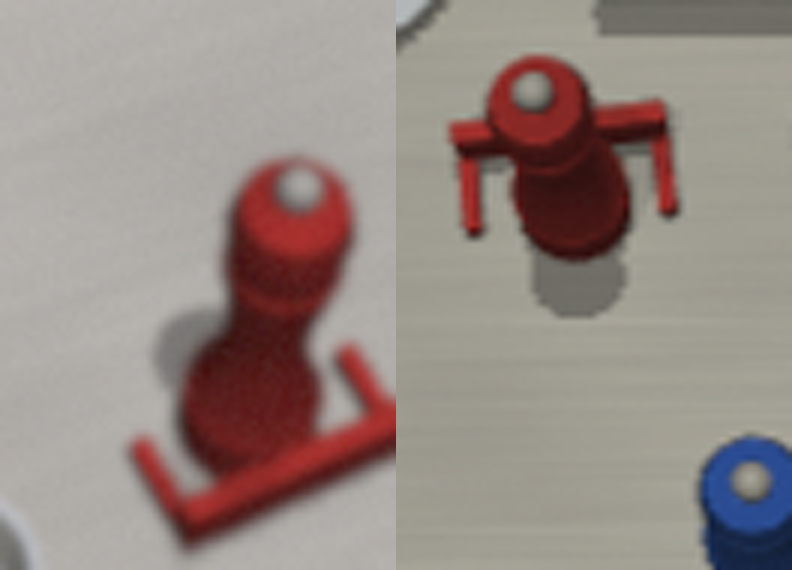

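The mill stands upright in the bay and centred between the rails, with its near rim at top crop (575,260). I'll check the gap to the plate from that rim while starting the bottle, stopping half-way to verify.

Run:
```python
from h import *
c=np.load("top.npy",allow_pickle=True).item()
ro=np.array((.69625,.15154)); X=np.array((.99568,.0929)); Yb=np.array((-.0929,.99568))
m=masks(c)["red"]; cs=[(k,q) for k,q in((k,q) for k,q in enumerate(range(1))) ]
cand=[mm for ce,s,mm in comps(m,300) if s[4]<2000][0]
ys,xs=np.nonzero(cand); sel=(xs>=266)&(xs<=294)&(ys>=140)   # between the rails, below the plate
f=foot(c,cand&(np.indices(cand.shape)[1]>=265)&(np.indices(cand.shape)[1]<=289),.03)
print("mill in bay",(f-ro)@X,(f-ro)@Yb,f)
home=np.array((.6504,-.1632)); o=np.array((.5325,-.1585)); d=(home-o)/np.linalg.norm(home-o)
F0=r.read_force(); g=home-.05*d; r.servo_line(list(g)+[-.003],speed=.05); print((r.read_force()-F0).round(1),r.read_tool_pos(),r.read_clock())
for n in("scene","top"):
    c=r.camera(n)
    for ce,s,mm in comps(masks(c)["green"],90):
        if s[4]<2000: print(n,ce.round(),s,foot(c,mm,.033).round(4))
    x0,y0=(335,120) if n=="top" else (200,170)
    globals()[n]=cv2.resize(c["pixels"][y0:y0+130,x0:x0+90],None,fx=4.4,fy=4.4)
cv2.imwrite("pics/p9.png",np.hstack([scene,top]))
```

```text
mill in bay -0.02680556956221476 -0.0055612440757801295 [0.67007711 0.14351262]
[-2.6  0.1 -0.8] [ 0.60034848 -0.16118547 -0.00302544] 21.35
scene [248. 243.] [241 234  16  18 211] [ 0.5462 -0.1584]
scene [254. 264.] [241 251  25  24 385] [ 0.6117 -0.1613]
scene [257. 286.] [234 268  46  28 372] [ 0.6578 -0.1697]
top [383. 141.] [365 135  38  21 254] [ 0.6618 -0.1654]
top [385. 154.] [380 147  13  14 117] [ 0.6567 -0.1841]
top [380. 165.] [371 152  22  21 210] [ 0.6186 -0.163 ]
```

View pics/p9.png

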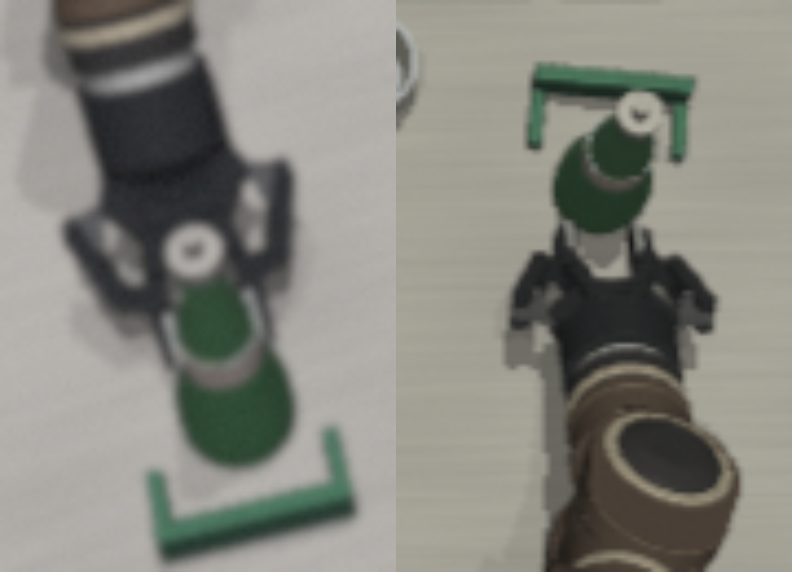

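The mill measures about −27 mm from its plate and −6 mm across, so it is home. The bottle is upright and cradled on the way, with its foot at top crop (600,215). Creeping in now.

Run:
```python
from h import *
home=np.array((.6504,-.1632)); o=np.array((.5325,-.1585)); d=(home-o)/np.linalg.norm(home-o)
push(d,None,-.003,home,lead=.022,stop=9)
T=r.read_tool_pos(); print(T,r.read_clock())
r.servo_line(list(T[:2]-.12*d)+[.005],speed=.15); r.servo_line(list(T[:2]-.14*d)+[.26],speed=.25)
go=np.array((.6831,-.1672)); X=np.array((.9926,-.1216))
for n in("scene","top"):
    c=r.camera(n); m=masks(c)["green"]; I=np.indices(m.shape)
    x0,y0=(335,115) if n=="top" else (200,210)
    if n=="top":
        for ce,s,mm in comps(m,90):
            if s[4]<2000:
                f=foot(c,mm,.033); print(s,f,"bay",(f-go)@X,(f-go)@[.1216,.9926])
    globals()[n]=cv2.resize(c["pixels"][y0:y0+100,x0:x0+80],None,fx=5,fy=5)
cv2.imwrite("pics/p10.png",np.hstack([scene,top]))
```

```text
slid [ 3.3 -0.4  2.2]
0 0.02 -1.0
1 0.018 1.2
2 0.016 10.4
[ 0.63310427 -0.16248923 -0.00375745] 23.05
[365 135  38  28 541] [ 0.65202136 -0.16016   ] bay -0.03170472394827253 0.003208740791417563
```

View pics/p10.png

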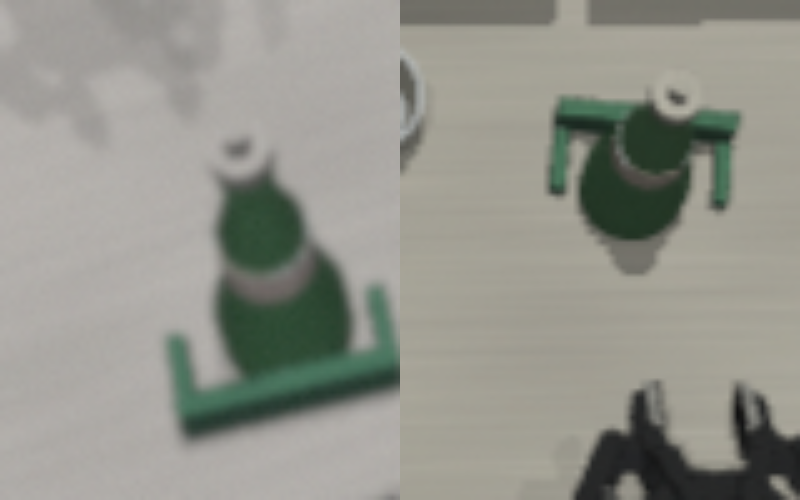

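The bottle stands upright against its plate, measured about −32 mm from it and centred between the rails; the force rise confirmed contact. Handing in.

```bash
python3 -c "
from rig import r
print(r.finish_job(), r.read_clock())"
```

```text
the job is handed in; nothing more can be done
the job is handed in; nothing more can be done
```

The red mill and green bottle both stand upright in their bays. I felt each touch its back plate, nothing else was moved that I could see, and the job is handed in, though no pass or fail result came back.

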